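Change the feed on the pen maker's lathe

ROBOT

A 6-joint arm with a two-finger parallel gripper is mounted at the origin on the work surface. World frame = base frame: x ahead of the robot, y to its left, z up, the work surface at z = 0. Lengths are in mm, angles in rad, forces in N, time in s.
With the tool pointing down it reaches from about 400 to 925 mm from the base axis. Payload 12.5 kg.
Tool frame: the origin (TCP) lies at the very end of the fingers, on their centre line; the grasp point (between the pads) lies env.grip_point_offset behind it (env.grip_point_offset is the distance from the TCP to the grasp point, in mm); y points along the fingers, z is the direction in which the jaws open and shut, and the axes are right-handed (so a half turn about y gives the same grasp; the last joint's range is limited). The gripper opens to 95 mm and grips with 3 to 60 N. Pads are 20 mm wide; open, the fingers measure 119 mm over their backs; the gripper's body (75 mm by 180 mm) begins 59 mm behind the grasp point.
Start: joints at [1.146, 0.491, 1.559, -0, 1.092, -0.106], TCP at [195.875, 593.531, 214.661] pointing down, gripper open.
Joint ranges: [-3.1, 3.1], [-0.84, 2.19], [0.05, 2.79], [-1.13, 4.28], [0.06, 2.93], [-2.69, 2.69]. Speed limits (rad/s): [2.22, 2.22, 2.79, 3.14, 3.14, 3.14].

INTERFACE

Orientations are given as [roll, pitch, yaw] about the fixed x, y, z axes, in that order (R = Rz(yaw) Ry(pitch) Rx(roll)).
In Python, from cell import readout, read_camera, env, nets gives the robot as it stands.
- The arm moves only by the tool apply_moves, never from a script. Its argument "increments" is a list of rows, each a list of 3 entries, a list of its own where there are three numbers: the shift along the tool's x, y, z in cm, then the turn, a rotation vector about the tool's x, y, z in degrees, then the finger opening in cm, from 0 to 9.51. A call has exactly 5 rows; each row shifts and turns the pose as measured when the row begins, along the tool's axes as they then stand; what a row does not reach is not made up. A row lasts 1/8 s, in which the tool goes at most 62.5 mm and 10.7 degrees, less where a joint would pass 70% of its speed; a pose out of reach is approached as far as the arm can. A call with a gripper value outside its range is refused whole. The fingers move at their own pace and stop on an object; the grip force is fixed at half the most. Time passes only in rows, so rows that do not move let the fingers close, or fill a call up. It gives the time, the measured TCP pose, the force and the opening at its end, in the units of the state.
- readout.state(): the state, without advancing time (a new reading comes with each control period).
- read_camera(name): name is "scene" or "top"; returns a dict with "img" (480x640x3 uint8, red, green, blue), "vfov" (degrees; the focal length in pixels is half the picture's height over the tangent of half this angle, whatever the lens; pixels are square), "cx", "cy" (the principal point, pixels), "distortion" ([k1, k2, p1, p2, k3] as OpenCV has them; the pictures are not rectified), "rvec" (rotation vector, rad) and "tvec" (3), from world to camera coordinates, as OpenCV has them. Camera axes: x right, y down, z forward; pixel columns grow to the right and rows downward; lengths in mm; the calibration is good to about 2 mm. A picture is of the moment at which its call begins. There is no depth.
- env.job_done(): hands the job in, once; it reports no verdict.
Trained networks look in a picture, given as the dict that the camera call returned (one of the last four; its "shot" number tells which), for a name from the list of things; names that differ only in an ending like _2 or _b are one class to them, and where a whole thing is asked for, a point or a joint stands for the part that bears it (a point fixed in the world has none). Each returns a list of dicts, best first, with "confidence" (0 to 1); they miss things now and then, are a little off and sometimes report something else, mostly with a low value. They report only what shows in the picture. A call takes as long as a camera call.
- nets.look_for(picture, thing): "point" ([x, y, z] in mm, in the coordinates of the camera as it stood for that picture, good to about 4 mm: the middle of the surface that is visible of it).
- nets.mark_of(picture, thing): "point" ([x, y, z] in mm, in the coordinates of the camera as it stood for that picture, good to about 4 mm: a listed point, or the origin of a listed thing).
The state is a dict: "t": time; "joints": joint angles; "qvel": joint speeds; "tau": joint torques, N m; "eef_pos": TCP position; "tcp_rot": TCP orientation; "ft_force": force on the tool from outside, world axes, zero at the start; "moment": the same for the moment, N m; "opening": opening from 0.0 (shut) to 1.0 (fully open).
Only numpy, scipy, OpenCV 4.12 (cv2) and the standard library are available. Lean on these libraries where they do the work, as an engineer would, in place of code of your own. Each camera call takes 0.05 s, during which the arm holds its last target. There are 200 camera calls.

TASK

Change the feed on the pen maker's bench lathe: with the fingertips, push the change lever on top of the headstock out of its present place, across the neutral channel of the H-shaped gate and fully home into the slot that is on the chuck side and nearest the operator (the side with the control panel and handwheels). Push it from outside only, neither gripping it between the fingers nor forcing it against the gate. Leave everything lying about the lathe where it is, and finish with the hand clear.

Things in the scene. Friction and masses are not known exactly. Their poses are not given: they have to be found in the camera images.
- lathe: small grey bench lathe, fixed, turned up to 0.25 rad. Origin: on the table under the middle of the H-gate. Its -x is the operator's side (black control panel, handwheels), -y the chuck and tailstock end, +y the outboard end (black gear cover), z up. Headstock top at z 185 mm, spanning x -88 to 88, y -110 to 179 mm; chuck, carriage and tailstock are lower than that
- gate_middle (a point): middle of the top face (z 205 mm) of the steel gate plate, 90 x 90 mm. The H: two slots along lathe x, 14.5 mm wide, centred at lathe y +18.5 (outboard) and -18.5 mm (chuck side), running 26 mm either way from the middle, joined at their middles by a cross channel along lathe y, 15.6 mm wide; the corners of the tongues between the slots are rounded (4 mm)
- change_lever (a point): the lever: steel stem 10 mm thick, on it a black upright cylindrical grip 26 mm across, 45 mm tall. Origin: middle of the grip; z axis up along the stem. Upright, the grip spans 40 to 85 mm above the gate plate, in the gate's corners about 12 mm lower. Starts anywhere along the outboard slot. Stays where left (no spring); about 4 N at the grip moves it; hard stops at the slot ends
- lever_pivot (a point): ball pivot of the lever, inside the headstock, 60 mm under the middle of the gate plate's top and 122.5 mm below the middle of the grip along the stem; does not move
- shift (a joint): tilt of the lever along the slots, rad: 0 in the middle (neutral, in line with the cross channel, which lets it cross within about +-0.045), positive towards the operator (lathe -x), end stops at +-0.33 (pressing on the lever with over 60 N would be forcing it)
- select (a joint): tilt of the lever along the cross channel, rad: about -0.30 in the outboard slot, about +0.30 in the chuck-side slot, positive towards the chuck (lathe -y), end stops at +-0.315
- oiler: small clear oil bottle with a black cap, 32 mm across and 65 mm tall, standing on the outboard end of the headstock top, about 150 mm outboard of the gate; origin at its foot
- chuck_key: steel T-handled chuck key, 83 x 85 mm and 14 mm high, lying on the outboard end of the headstock top; origin at its underside
- pen_grey: silver ball pen, 135 mm long, 11 mm thick, lying on the headstock top beside the gate on its far side, below the level of the gate plate; origin at its underside
- pen_black: black pen, 135 mm long, lying on the table in front of the headstock; origin at its underside
- pen_blank: square wooden pen blank, 130 x 20 x 20 mm, lying on the table in front of the bed; origin at its underside
- caliper: digital caliper, 230 mm long, 15 mm high, lying on the table in front of the bed; origin at its underside
- paper_cup: white paper cup, 78 mm across and 92 mm tall, standing on the table outboard of the headstock; origin at its foot

How it is judged (in metres and radians):
At the end, for the whole second after the job is handed in: the lever stands at rest in the chuck-side, operator-side slot, within 0.06 rad (about 7 mm at the grip) of that slot's end stop (shift above 0.27, select above 0.24 rad), and every loose thing is within 20 mm of where it lay (value of joint shift above 0.27 rad and value of joint select above 0.24 rad and velocity of joint shift between -0.05 and 0.05 rad/s and velocity of joint select between -0.05 and 0.05 rad/s and distance of each of oiler, chuck_key, pen_grey, pen_black, pen_blank, caliper, paper_cup from where it was at the start of the episode below 0.02 m); the robot touches nothing.
It fails at once if the lever is taken between the fingers: the grasp point comes within 12 mm of the lever's axis, below the top of the grip (x of the grasp point in the frame of change_lever between -0.012 and 0.012 m and y of the grasp point in the frame of change_lever between -0.012 and 0.012 m and z of the grasp point in the frame of change_lever between -0.09 and 0.03 m).
It fails at once if the lever is forced: the fingers or the arm press on it with more than 60 N (contact force between any of the fingers, the arm and select above 60 N).
It fails at once if a loose thing about the lathe is moved more than 20 mm or lifted (distance of any of oiler, chuck_key, pen_grey, pen_black, pen_blank, caliper, paper_cup from where it was at the start of the episode above 0.02 m).
It also fails if it takes over 69 s, if anything falls off the work surface, if the arm or the gripper's body presses on something with over 40 N, if the wrist force passes 120 N, or if a joint passes its speed limit or range.

## Working session

There is one attempt and no reset: what is moved stays moved. The work goes in short steps, Python scripts to look and compute and a tool call to move; the robot and the scene stay as the last step left them, time stands still between calls to the robot, and variables do not carry over. Pictures are saved under pics/ and viewed, about 8 in all and at most 12, crops included, and the job is handed in when it is done.

Besides the shell and the picture viewer there is one more tool, called as name(argument=value, ...) on one line, values as JSON. apply_moves: Moves the arm, as the interface text tells. Its arguments: {"type":"object","properties":{"increments":{"type":"array"}},"required":["increments"]}

```bash
mkdir -p pics; cat > h.py <<'E'
import numpy as np, cv2
from cell import readout, read_camera, env, nets
from scipy.spatial.transform import Rotation as R
def cam(n):
    return read_camera(n)
def Kd(p):
    f=240/np.tan(np.radians(p["vfov"])/2)
    return np.array([[f,0,p["cx"]],[0,f,p["cy"]],[0,0,1.]]),np.array(p["distortion"],float)
def w(p,pt):
    M=cv2.Rodrigues(np.array(p["rvec"],float))[0]
    return M.T@(np.array(pt)-np.array(p["tvec"]).ravel())
def px(p,P):
    K,d=Kd(p); return cv2.projectPoints(np.array(P,float).reshape(-1,1,3),np.array(p["rvec"],float),np.array(p["tvec"],float),K,d)[0].reshape(-1,2)
def onz(p,uv,z):
    K,d=Kd(p); n=cv2.undistortPoints(np.array(uv,float).reshape(-1,1,2),K,d).reshape(-1,2)
    M=cv2.Rodrigues(np.array(p["rvec"],float))[0]; C=-M.T@np.array(p["tvec"],float).ravel()
    r=np.c_[n,np.ones(len(n))]@M
    return C+r*((z-C[2])/r[:,2])[:,None]
E
python3 - <<'E'
from h import *
np.set_printoptions(precision=1,suppress=True)
for n in("scene","top"):
    p=cam(n); cv2.imwrite(f"pics/{n}0.png",p["img"][...,::-1])
    M=cv2.Rodrigues(np.array(p["rvec"],float))[0]; print(n,"C",-M.T@np.array(p["tvec"]).ravel())
    for t in("gate_middle","change_lever","lever_pivot","lathe","oiler","chuck_key","pen_grey"):
        for r in nets.mark_of(p,t)[:2]: print(t,w(p,r["point"]),r["confidence"])
s=readout.state();print(s, env.grip_point_offset)
E
```

```text
scene C [863.4 630.  718. ]
gate_middle [584.8 -16.3 204.8] 0.71
change_lever [584.1  19.7 260.8] 0.81
chuck_key [521.8  98.3 182.3] 0.97
pen_grey [647.4  -5.2 185.3] 0.68
top C [ 179.8   18.8 1538.1]
change_lever [584.6  20.7 264.8] 0.65
oiler [614.6 130.2 185.8] 0.65
oiler [ 467.7 -398.6    3.1] 0.46
chuck_key [522.3  92.5 185.4] 0.65
chuck_key [ 440.6 -158.     1.6] 0.32
pen_grey [650.9 -10.6 183.3] 0.63
{'t': 0.8, 'joints': array([ 1.1,  0.5,  1.6,  0. ,  1.1, -0.1]), 'qvel': array([ 0., -0.,  0., -0., -0.,  0.]), 'tau': array([ -0. , -61.2, -25.8,   0.1,   0. ,  -0. ]), 'eef_pos': array([195.9, 593.5, 214.7]), 'tcp_rot': array([-1.6,  0. , -0.3]), 'ft_force': array([-0.6,  0.2, -0.8]), 'moment': array([-0., -0.,  0.]), 'opening': 0.9940965648298075} 18.8
```

View pics/scene0.png

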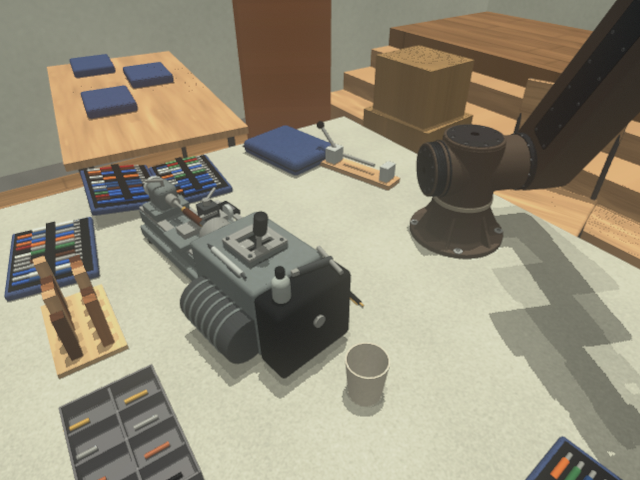

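View pics/top0.png

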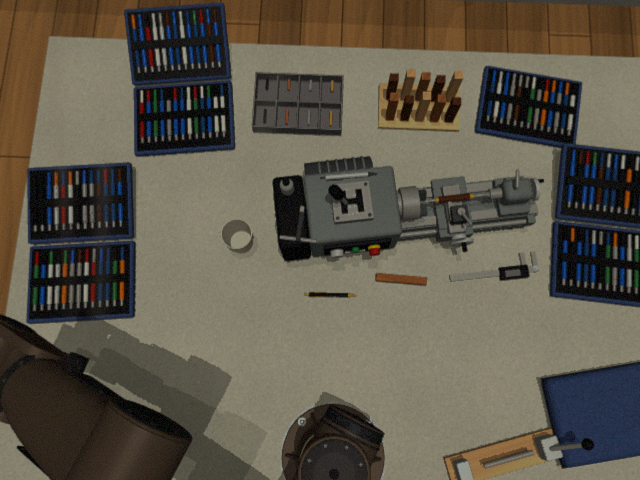

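The lever's black grip is at (337,190) in the top view and (260,222) in the scene view, and the gate plate is at (352,200) in the top view. Next I'll crop both for the yaw.

```bash
python3 - <<'E'
from h import *
a=cv2.imread("pics/top0.png")[150:260,265:405]; b=cv2.imread("pics/scene0.png")[195:285,200:320]
a=cv2.resize(a,(700,550),interpolation=cv2.INTER_CUBIC); b=cv2.resize(b,(720,540),interpolation=cv2.INTER_CUBIC)
cv2.imwrite("pics/a.png",a);cv2.imwrite("pics/b.png",b)
E
```

```text
(no output)
```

View pics/a.png

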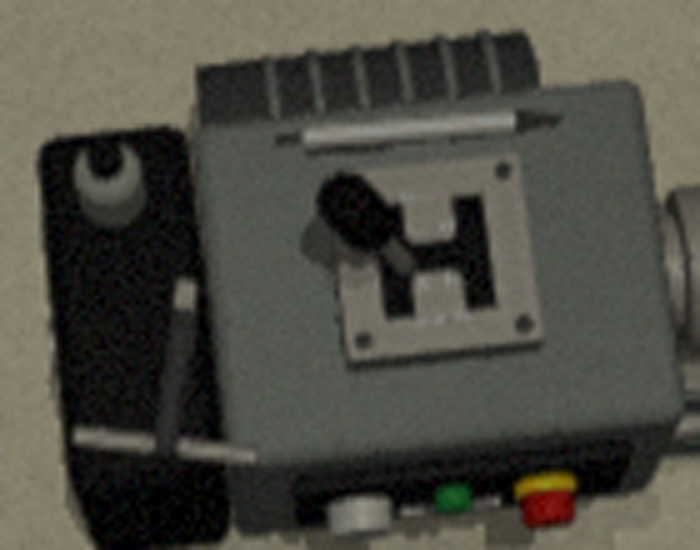

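View pics/b.png

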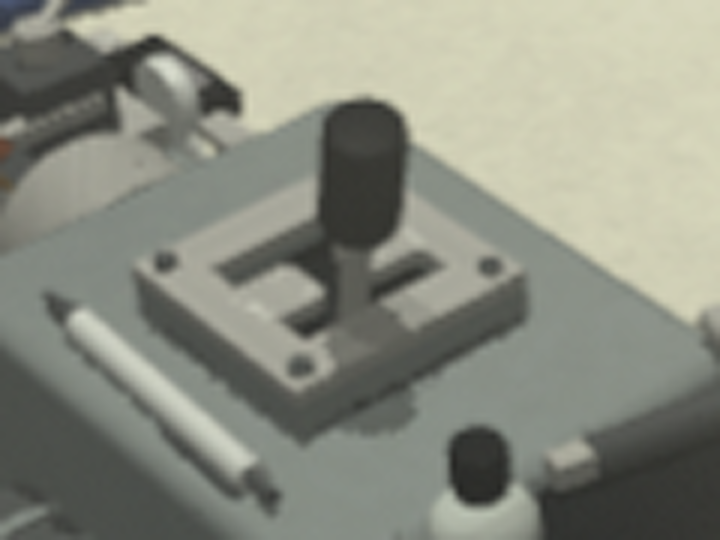

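```bash
python3 - <<'E'
from h import *
from scipy.optimize import least_squares
np.set_printoptions(precision=3,suppress=True)
T=cam("top");S=cam("scene")
ta=np.array([[519,155],[543,340],[350,363]])/5+[265,150]
sb=np.array([[135,270],[525,280],[303,393]])/6+[200,195]
# lathe corners: top TR:+x,-y ; BR:-x,-y ; BL:-x,+y . scene left:+x,-y ; right:-x,+y ; bottom:+x,+y
L1=np.array([[45,-45],[-45,-45],[-45,45]]);L2=np.array([[45,-45],[-45,45],[45,45]])
def W(L,g,z=None): 
    c,s=np.cos(g[2]),np.sin(g[2]); return np.c_[L@np.array([[c,-s],[s,c]]).T+g[:2],np.full(len(L),205.)]
def r1(g): return (px(T,W(L1,g))-ta).ravel()
def r2(g): return (px(S,W(L2,g))-sb).ravel()
for f in(r1,r2,lambda g:np.r_[r1(g),r2(g)]):
    o=least_squares(f,[585,-16,0.1]); print(o.x,o.cost)
g=o.x
def lev(sh,se):
    # tilt vector : towards -x by sh, -y by se
    u=np.array([-np.tan(sh),-np.tan(se),1]);u/=np.linalg.norm(u);c,s=np.cos(g[2]),np.sin(g[2])
    u=np.array([c*u[0]-s*u[1],s*u[0]+c*u[1],u[2]]);pv=np.array([g[0],g[1],145]);return pv,u
# grip top/bottom centre pixels in scene
for sh in(-.1,-.05,0,.05,.1,.15):
    pv,u=lev(sh,-.30);q=[pv+u*100,pv+u*145,pv+u*122.5]
    print(sh,((px(S,q)-[200,195])*6).ravel(),((px(T,q)-[265,150])*5).ravel(),q[2])
E
```

```text
[582.355 -22.006   0.158] 0.06578926851200469
[583.878 -11.361   0.156] 1.5306874763598974
[582.313 -17.995   0.171] 13.345374673874964
-0.1 [348.754 221.086 351.586 126.709 350.139 174.945] [361.039 222.998 331.281 187.993 346.389 205.766] [587.7    19.504 261.495]
-0.05 [361.298 213.967 370.561 116.347 365.83  166.205] [362.237 232.88  333.028 202.726 347.861 218.039] [581.925  18.633 261.895]
0 [373.717 207.367 389.285 106.83  381.34  158.138] [363.58  242.925 335.001 217.722 349.518 230.524] [576.154  17.678 262.029]
0.05 [385.981 201.296 407.71   98.171 396.63  150.756] [365.066 253.108 337.196 232.945 351.355 243.188] [570.397  16.642 261.895]
0.1 [398.062 195.765 425.79   90.382 411.663 144.072] [366.691 263.408 339.608 248.355 353.369 256.003] [564.664  15.527 261.495]
0.15 [409.931 190.782 443.481  83.472 426.404 138.094] [368.452 273.8   342.232 263.913 355.555 268.937] [558.967  14.333 260.828]
```

apply_moves(increments=[[[0,-4,0],[0,-8.8,0],0],[[0,-4,0],[0,-8.8,0],0],[[0,-4,0],[0,-8.8,0],0],[[2.9,0,-5.2],[0,0,0],0],[[2.9,0,-5.2],[0,0,0],0]])

```text
t: 1.52
eef_pos: [269.0, 499.8, 337.6]
tcp_rot: [-1.572, 0.0, 0.163]
ft_force: [1.1, 0.9, -0.8]
opening: 0.535
```

apply_moves(increments=[[[2.9,0,-5.2],[0,0,0],0],[[2.9,0,-5.2],[0,0,0],0],[[2.9,0,-5.2],[0,0,0],0],[[2.9,0,-5.2],[0,0,0],0],[[2.9,0,-5.2],[0,0,0],0]])

```text
t: 2.15
eef_pos: [458.8, 258.9, 339.0]
tcp_rot: [-1.57, -0.003, 0.164]
ft_force: [0.4, -0.5, -0.9]
opening: 0.023
```

apply_moves(increments=[[[3.0,0,-5.2],[0,0,0],0],[[3.0,0,-5.2],[0,0,0],0],[[3.0,0,-5.2],[0,0,0],0],[[3.0,0,-5.2],[0,0,0],0],[[3.0,0,-5.2],[0,0,0],0]])

```text
t: 2.78
eef_pos: [654.4, 17.9, 340.5]
tcp_rot: [-1.57, -0.005, 0.164]
ft_force: [0.5, 0.3, 0.7]
opening: 0.001
```

```bash
python3 - <<'E'
from h import *
np.set_printoptions(precision=1,suppress=True)
s=readout.state();e=s['eef_pos'];print(e,s['qvel'])
for n,b in(("scene",(200,170)),("top",(270,140))):
    p=cam(n); i=p["img"][b[1]:b[1]+120,b[0]:b[0]+160,::-1]
    cv2.imwrite(f"pics/{n}1.png",cv2.resize(i,(800,600),interpolation=cv2.INTER_CUBIC)); print(n,(px(p,[e])-b)*5)
    for t in("gate_middle","change_lever"):
        for r in nets.mark_of(p,t)[:1]: print(t,w(p,r["point"]),r["confidence"])
E
```

```text
[654.4  17.9 340.5] [-0.6  0.5 -0.8  0.   0.3 -0.6]
scene [[ 84.1 134.6]]
gate_middle [584.4 -18.  207.3] 0.95
change_lever [584.5  21.8 261.5] 0.56
top [[333.5  47.7]]
```

View pics/scene1.png

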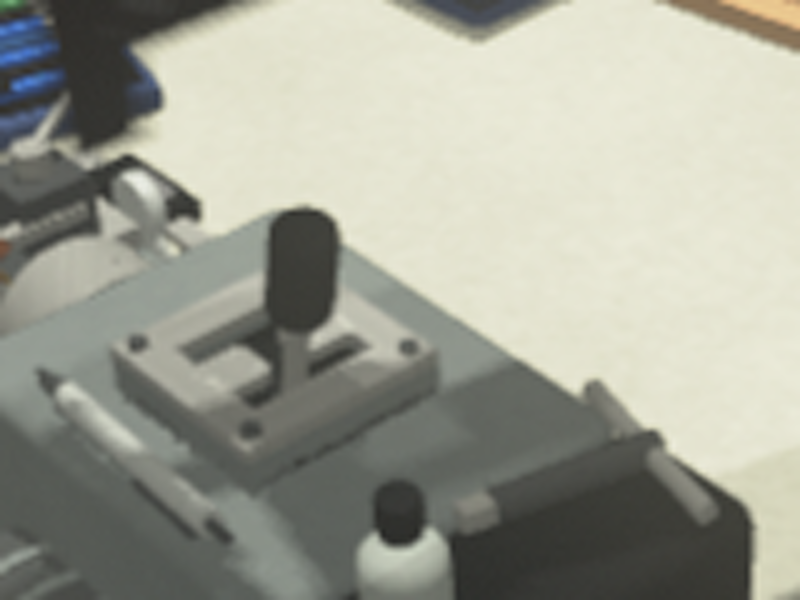

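View pics/top1.png

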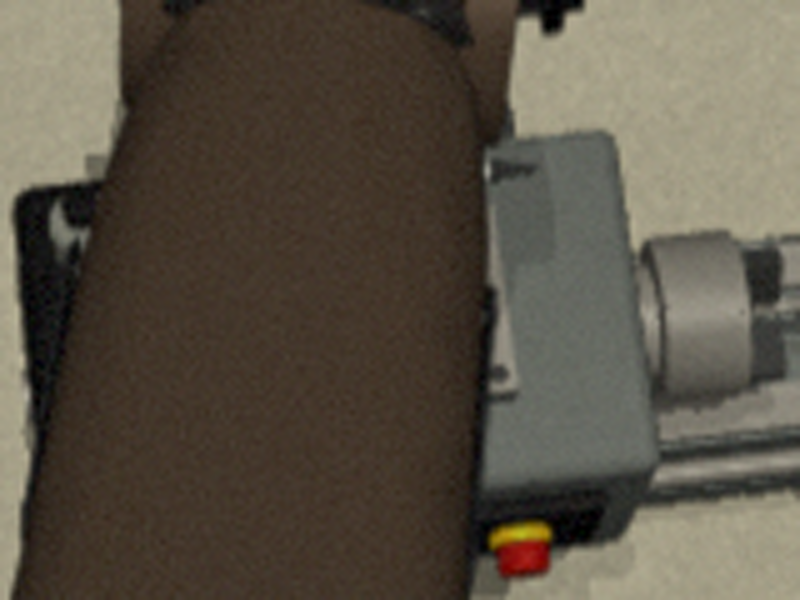

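```bash
cat >> h.py <<'E'
G=np.array([583.5,-17.]);YW=0.16
def st():
    s=readout.state();e=s['eef_pos'];d=e[:2]-G;c,q=np.cos(YW),np.sin(YW)
    F=s['ft_force'];print("t",s['t'],"lathe x,y,z",np.round([c*d[0]+q*d[1],-q*d[0]+c*d[1],e[2]],1),"F",np.round([c*F[0]+q*F[1],-q*F[0]+c*F[1],F[2]],1),"rot",np.round(s['tcp_rot'],3),np.abs(s['qvel']).max().round(3))
    return s
def look(n,b=(200,170),w=160,h=120):
    p=cam("scene"); cv2.imwrite(f"pics/{n}.png",cv2.resize(np.ascontiguousarray(p["img"][b[1]:b[1]+h,b[0]:b[0]+w,::-1]),(800,600),interpolation=cv2.INTER_CUBIC))
    for r in nets.mark_of(p,"change_lever")[:1]:
        d=w_(p,r["point"]); c,q=np.cos(YW),np.sin(YW); e=d[:2]-G; print("lever lathe",np.round([c*e[0]+q*e[1],-q*e[0]+c*e[1],d[2]],1),r["confidence"])
w_=w
E
python3 -c "from h import *;st()"
```

```text
t 3.075 lathe x,y,z [ 74.4  26.  340.5] F [ 0.1  0.7 -0.6] rot [-1.57  -0.004  0.165] 0.016
```

apply_moves(increments=[[[-1.0,0,0.5],[0,0,0],0],[[-1.0,1.5,0.5],[0,0,0],0],[[0,4,0],[0,0,0],0],[[0,3,0],[0,0,0],0],[[0,1,0],[0,0,0],0]])

```text
t: 3.7
eef_pos: [626.7, 34.0, 247.5]
tcp_rot: [-1.571, -0.01, 0.172]
ft_force: [0.3, 0.3, -0.1]
opening: 0.003
```

```bash
python3 -c "
from h import *
st();look('s2');st()"
```

```text
t 3.7 lathe x,y,z [ 50.8  43.5 247.5] F [ 0.4  0.2 -0.1] rot [-1.571 -0.01   0.172] 0.174
lever lathe [  8.6  35.2 261.4] 0.59
t 3.8 lathe x,y,z [ 51.3  43.  248.2] F [-0.5  0.3 -0.1] rot [-1.571 -0.011  0.172] 0.041
```

View pics/s2.png

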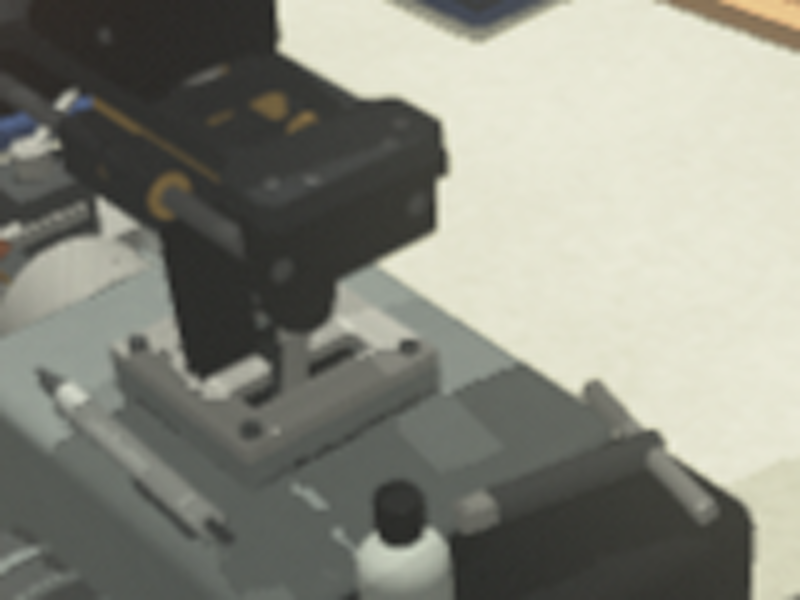

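apply_moves(increments=[[[-0.5,0,-0.7],[0,0,0],0],[[-0.5,0,0],[0,0,0],0],[[-0.3,0,0],[0,0,0],0],[[-0.2,0,0],[0,0,0],0],[[0,0,0],[0,0,0],0]])

```text
t: 4.42
eef_pos: [613.4, 23.6, 251.7]
tcp_rot: [-1.572, -0.016, 0.172]
ft_force: [0.6, -0.2, -0.2]
opening: 0.006
```

```bash
python3 -c "
from h import *
st()"
```

```text
t 4.425 lathe x,y,z [ 36.   35.3 251.7] F [ 0.6 -0.3 -0.2] rot [-1.572 -0.016  0.172] 0.004
```

apply_moves(increments=[[[-0.2,0.4,0],[0,0,0],0],[[-0.2,0.2,0],[0,0,0],0],[[-0.2,0,0],[0,0,0],0],[[-0.2,0,0],[0,0,0],0],[[0,0,0],[0,0,0],0]])

```text
t: 5.05
eef_pos: [606.8, 22.4, 246.1]
tcp_rot: [-1.573, -0.021, 0.172]
ft_force: [1.9, -0.6, 1.4]
opening: 0.003
```

```bash
python3 -c "
from h import *
st()"
```

```text
t 5.05 lathe x,y,z [ 29.3  35.1 246.1] F [ 1.8 -0.9  1.4] rot [-1.573 -0.021  0.172] 0.002
```

apply_moves(increments=[[[-0.2,0,0],[0,0,0],0],[[-0.2,0,0],[0,0,0],0],[[-0.1,0,0],[0,0,0],0],[[0,0,0],[0,0,0],0],[[0,0,0],[0,0,0],0]])

```text
t: 5.68
eef_pos: [601.8, 21.5, 246.3]
tcp_rot: [-1.573, -0.022, 0.172]
ft_force: [3.5, 1.4, 3.1]
opening: 0.007
```

```bash
python3 -c "
from h import *
st()"
```

```text
t 5.675 lathe x,y,z [ 24.2  35.1 246.3] F [3.6 0.8 3.1] rot [-1.573 -0.022  0.172] 0.001
```

apply_moves(increments=[[[-0.1,0,0],[0,0,0],0],[[0,0,0],[0,0,0],0],[[2,0,0],[0,0,0],0],[[3,0,3.0],[0,0,0],0],[[0,0,4],[0,0,0],0]])

```text
t: 6.3
eef_pos: [637.3, 97.8, 245.4]
tcp_rot: [-1.573, -0.014, 0.168]
ft_force: [-0.6, 0.4, 0.0]
opening: 0.005
```

```bash
python3 -c "
from h import *
st();look('s3',(230,200),80,60);look('s3b');st()"
```

```text
t 6.3 lathe x,y,z [ 71.4 104.8 245.4] F [-0.5  0.5  0. ] rot [-1.573 -0.014  0.168] 0.508
t 6.5 lathe x,y,z [ 70.3 104.9 246. ] F [-0.8  0.1 -0.5] rot [-1.573 -0.015  0.171] 0.023
```

View pics/s3.png

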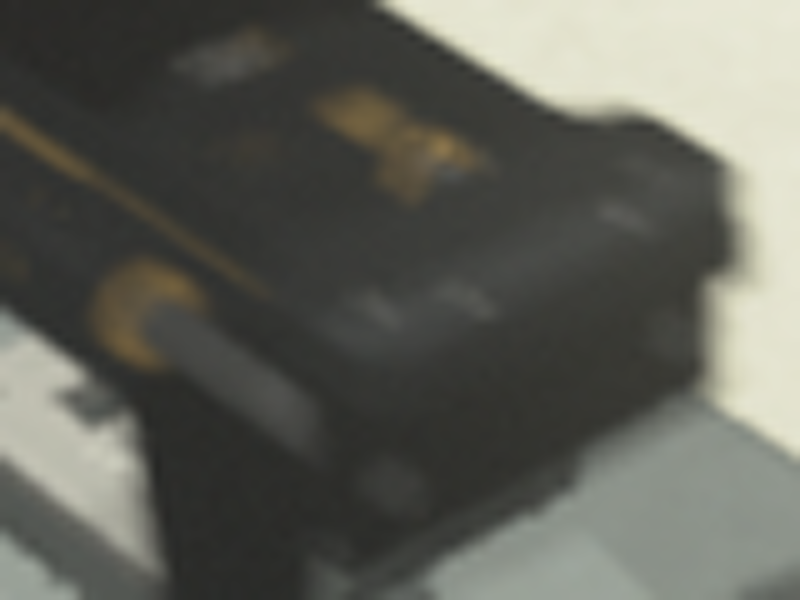

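apply_moves(increments=[[[-1.0,0,-1.0],[0,0,0],0],[[-3,0,-0.5],[0,0,0],0],[[-2.5,0,0],[0,0,0],0],[[-0.5,0,0],[0,0,0],0],[[0,0,0],[0,0,0],0]])

```text
t: 7.12
eef_pos: [566.1, 64.0, 244.6]
tcp_rot: [-1.574, -0.012, 0.166]
ft_force: [-0.7, 0.2, -0.4]
opening: 0.008
```

```bash
python3 -c "
from h import *
st();look('s4',(230,200),80,60)"
```

```text
t 7.125 lathe x,y,z [ -4.3  82.7 244.6] F [-0.6  0.3 -0.4] rot [-1.574 -0.012  0.166] 0.013
lever lathe [ -3.   39.4 265.7] 0.62
```

View pics/s4.png

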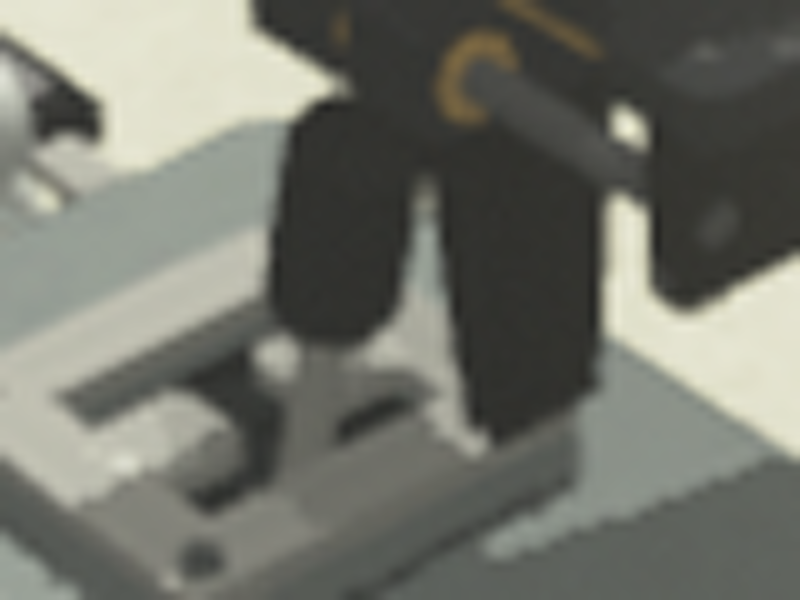

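apply_moves(increments=[[[0.4,0,-0.6],[0,0,0],0],[[0,0,-0.4],[0,0,0],0],[[0,0,-0.3],[0,0,0],0],[[0,0,-0.3],[0,0,0],0],[[0,0,0],[0,0,0],0]])

```text
t: 7.85
eef_pos: [574.7, 48.2, 243.7]
tcp_rot: [-1.574, -0.012, 0.167]
ft_force: [0.0, -0.4, -1.0]
opening: 0.005
```

```bash
python3 -c "
from h import *
st()"
```

```text
t 7.85 lathe x,y,z [  1.7  65.8 243.7] F [-0.1 -0.4 -1. ] rot [-1.574 -0.012  0.167] 0.002
```

apply_moves(increments=[[[0,0,-0.3],[0,0,0],0],[[0,0,-0.3],[0,0,0],0],[[0,0,-0.2],[0,0,0],0],[[0,0,-0.2],[0,0,0],0],[[0,0,0],[0,0,0],0]])

```text
t: 8.48
eef_pos: [576.3, 39.6, 245.3]
tcp_rot: [-1.571, -0.014, 0.167]
ft_force: [-1.4, 3.2, 1.9]
opening: 0.008
```

```bash
python3 -c "
from h import *
st()"
```

```text
t 8.475 lathe x,y,z [  1.9  57.  245.3] F [-0.9  3.4  1.9] rot [-1.571 -0.014  0.167] 0.003
```

apply_moves(increments=[[[0,0,-0.2],[0,0,0],0],[[0,0,-0.2],[0,0,0],0],[[0,0,-0.2],[0,0,0],0],[[0,0,-0.2],[0,0,0],0],[[0,0,0],[0,0,0],0]])

```text
t: 9.1
eef_pos: [578.1, 31.8, 246.2]
tcp_rot: [-1.571, -0.016, 0.167]
ft_force: [-1.2, 3.7, 4.5]
opening: 0.008
```

```bash
python3 -c "
from h import *
st()"
```

```text
t 9.1 lathe x,y,z [  2.4  49.  246.2] F [-0.6  3.9  4.5] rot [-1.571 -0.016  0.167] 0.002
```

apply_moves(increments=[[[0,0,-0.3],[0,0,0],0],[[0,0,-0.3],[0,0,0],0],[[0,0,-0.3],[0,0,0],0],[[0,0,-0.3],[0,0,0],0],[[0,0,0],[0,0,0],0]])

```text
t: 9.72
eef_pos: [580.3, 18.9, 246.1]
tcp_rot: [-1.571, -0.016, 0.167]
ft_force: [0.3, 4.2, 4.0]
opening: 0.005
```

```bash
python3 -c "
from h import *
st()"
```

```text
t 9.725 lathe x,y,z [  2.5  35.9 246.1] F [0.9 4.1 4. ] rot [-1.571 -0.016  0.167] 0.002
```

apply_moves(increments=[[[0,0,-0.4],[0,0,0],0],[[0,0,-0.4],[0,0,0],0],[[0,0,-0.4],[0,0,0],0],[[0,0,-0.4],[0,0,0],0],[[0,0,-0.4],[0,0,0],0]])

```text
t: 10.35
eef_pos: [583.7, -2.3, 245.8]
tcp_rot: [-1.571, -0.015, 0.167]
ft_force: [-0.4, 1.8, 3.0]
opening: 0.003
```

```bash
python3 -c "
from h import *
st()"
```

```text
t 10.35 lathe x,y,z [  2.6  14.5 245.8] F [-0.1  1.8  3. ] rot [-1.571 -0.015  0.167] 0.059
```

apply_moves(increments=[[[0,0,-0.4],[0,0,0],0],[[0,0,-0.3],[0,0,0],0],[[0,0,-0.3],[0,0,0],0],[[0,0,-0.2],[0,0,0],0],[[0,0,-0.1],[0,0,0],0]])

```text
t: 10.98
eef_pos: [585.9, -16.1, 245.6]
tcp_rot: [-1.571, -0.015, 0.167]
ft_force: [-0.5, 3.1, 3.5]
opening: 0.003
```

```bash
python3 -c "
from h import *
st()"
```

```text
t 10.975 lathe x,y,z [  2.5   0.5 245.6] F [-0.   3.1  3.5] rot [-1.571 -0.015  0.167] 0.015
```

apply_moves(increments=[[[0,0,-0.15],[0,0,0],0],[[0,0,-0.1],[0,0,0],0],[[0,0,-0.1],[0,0,0],0],[[0,0,0],[0,0,0],0],[[0,0,0],[0,0,0],0]])

```text
t: 11.6
eef_pos: [586.5, -19.6, 245.4]
tcp_rot: [-1.571, -0.014, 0.167]
ft_force: [0.3, 2.4, 2.1]
opening: 0.006
```

```bash
python3 -c "
from h import *
st()"
```

```text
t 11.6 lathe x,y,z [  2.5  -3.1 245.4] F [0.7 2.4 2.1] rot [-1.571 -0.014  0.167] 0.001
```

apply_moves(increments=[[[0,0,-0.1],[0,0,0],0],[[0,0,-0.1],[0,0,0],0],[[0,0,0],[0,0,0],0],[[0,0,0],[0,0,0],0],[[0,0,0],[0,0,0],0]])

```text
t: 12.22
eef_pos: [586.8, -21.7, 245.3]
tcp_rot: [-1.571, -0.014, 0.167]
ft_force: [0.2, 3.8, 1.1]
opening: 0.008
```

```bash
python3 -c "
from h import *
st()"
```

```text
t 12.225 lathe x,y,z [  2.5  -5.2 245.3] F [0.8 3.8 1.1] rot [-1.571 -0.014  0.167] 0.002
```

apply_moves(increments=[[[0,0,-0.1],[0,0,0],0],[[0,0,0],[0,0,0],0],[[0,0,-0.1],[0,0,0],0],[[0,0,0],[0,0,0],0],[[0,0,0],[0,0,0],0]])

```text
t: 12.85
eef_pos: [587.1, -23.8, 245.1]
tcp_rot: [-1.57, -0.014, 0.167]
ft_force: [-0.3, 2.6, 1.9]
opening: 0.004
```

```bash
python3 -c "
from h import *
st();look('s5',(230,200),80,60)"
```

```text
t 12.85 lathe x,y,z [  2.4  -7.3 245.1] F [0.1 2.7 1.9] rot [-1.57  -0.014  0.167] 0.001
lever lathe [ 63.8   1.5 186.3] 0.75
```

View pics/s5.png

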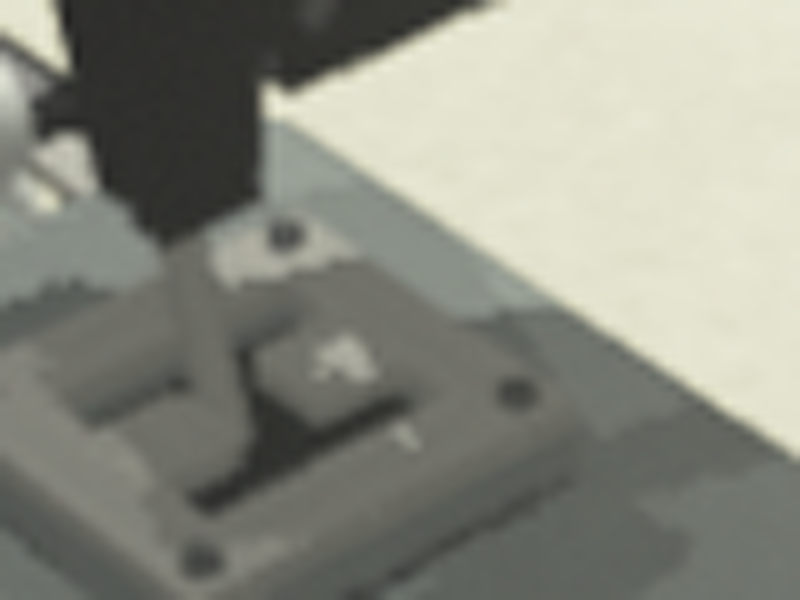

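apply_moves(increments=[[[0,0,-0.1],[0,0,0],0],[[0,0,0],[0,0,0],0],[[0,0,-0.1],[0,0,0],0],[[0,0,0],[0,0,0],0],[[0,0,0],[0,0,0],0]])

```text
t: 13.58
eef_pos: [587.4, -25.8, 244.9]
tcp_rot: [-1.57, -0.013, 0.167]
ft_force: [1.0, 3.8, 1.1]
opening: 0.004
```

```bash
python3 -c "
from h import *
st()"
```

```text
t 13.575 lathe x,y,z [  2.4  -9.3 244.9] F [1.6 3.6 1.1] rot [-1.57  -0.013  0.167] 0.002
```

apply_moves(increments=[[[0,0,-0.1],[0,0,0],0],[[0,0,0],[0,0,0],0],[[0,0,-0.1],[0,0,0],0],[[0,0,0],[0,0,0],0],[[0,0,0],[0,0,0],0]])

```text
t: 14.2
eef_pos: [587.7, -27.9, 244.7]
tcp_rot: [-1.57, -0.013, 0.167]
ft_force: [0.5, 3.9, 0.2]
opening: 0.005
```

```bash
python3 -c "
from h import *
st()"
```

```text
t 14.2 lathe x,y,z [  2.4 -11.4 244.7] F [1.1 3.8 0.2] rot [-1.57  -0.013  0.167] 0.002
```

apply_moves(increments=[[[0,0,-0.1],[0,0,0],0],[[0,0,0],[0,0,0],0],[[0,0,-0.1],[0,0,0],0],[[0,0,0],[0,0,0],0],[[0,0,0],[0,0,0],0]])

```text
t: 14.82
eef_pos: [587.9, -29.9, 244.5]
tcp_rot: [-1.57, -0.013, 0.167]
ft_force: [0.6, 3.3, -1.4]
opening: 0.006
```

```bash
python3 -c "
from h import *
st()"
```

```text
t 14.825 lathe x,y,z [  2.3 -13.4 244.5] F [ 1.1  3.1 -1.4] rot [-1.57  -0.013  0.167] 0.001
```

apply_moves(increments=[[[0,0,-0.1],[0,0,0],0],[[0,0,0],[0,0,0],0],[[0,0,-0.1],[0,0,0],0],[[0,0,0],[0,0,0],0],[[0,0,0],[0,0,0],0]])

```text
t: 15.45
eef_pos: [588.1, -31.9, 244.3]
tcp_rot: [-1.569, -0.012, 0.167]
ft_force: [0.3, 3.7, -0.6]
opening: 0.005
```

```bash
python3 -c "
from h import *
st();look('s6',(225,190),80,60)"
```

```text
t 15.45 lathe x,y,z [  2.2 -15.5 244.3] F [ 0.8  3.6 -0.6] rot [-1.569 -0.012  0.167] 0.002
lever lathe [ -3.8 -35.8 260.5] 0.5
```

View pics/s6.png

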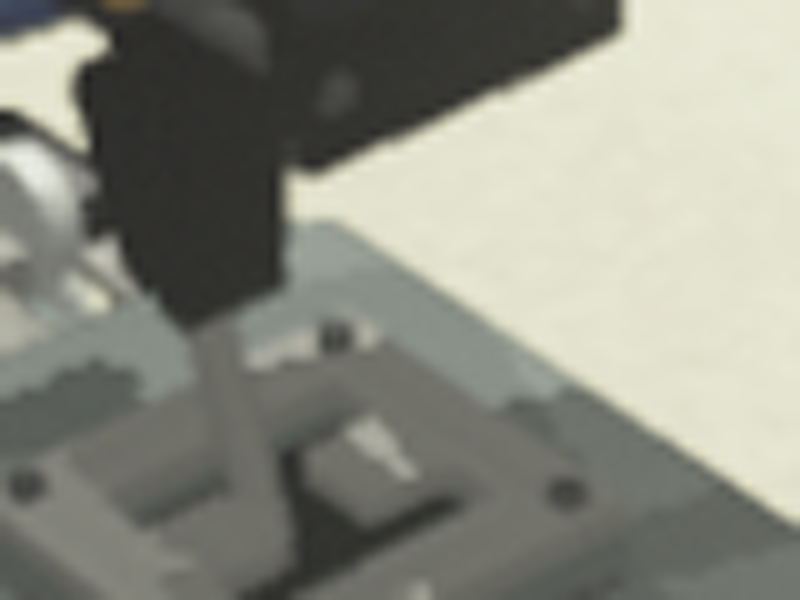

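apply_moves(increments=[[[0,0,-0.1],[0,0,0],0],[[0,0,0],[0,0,0],0],[[0,0,-0.1],[0,0,0],0],[[0,0,0],[0,0,0],0],[[0,0,0],[0,0,0],0]])

```text
t: 16.18
eef_pos: [588.3, -33.9, 244.2]
tcp_rot: [-1.569, -0.012, 0.167]
ft_force: [-0.4, 4.4, -1.1]
opening: 0.003
```

```bash
python3 -c "
from h import *
st()"
```

```text
t 16.175 lathe x,y,z [  2.1 -17.4 244.2] F [ 0.3  4.4 -1.1] rot [-1.569 -0.012  0.167] 0.002
```

apply_moves(increments=[[[0,0,-0.1],[0,0,0],0],[[0,0,0],[0,0,0],0],[[0,0,-0.1],[0,0,0],0],[[0,0,0],[0,0,0],0],[[0,0,0],[0,0,0],0]])

```text
t: 16.8
eef_pos: [588.4, -34.2, 244.1]
tcp_rot: [-1.566, -0.012, 0.167]
ft_force: [-0.1, 5.3, -2.0]
opening: 0.005
```

```bash
python3 -c "
from h import *
st()"
```

```text
t 16.8 lathe x,y,z [  2.1 -17.7 244.1] F [ 0.8  5.3 -2. ] rot [-1.566 -0.012  0.167] 0.005
```

apply_moves(increments=[[[0,0,2.5],[0,0,0],0],[[2.0,0,0.5],[0,0,0],0],[[3.0,0,0],[0,0,0],0],[[0,0,0],[0,0,0],0],[[0,0,0],[0,0,0],0]])

```text
t: 17.42
eef_pos: [634.3, 1.6, 246.2]
tcp_rot: [-1.572, -0.014, 0.167]
ft_force: [0.8, 0.5, 0.1]
opening: 0.004
```

```bash
python3 -c "
from h import *
st()"
```

```text
t 17.425 lathe x,y,z [ 53.1  10.2 246.2] F [0.8 0.4 0.1] rot [-1.572 -0.014  0.167] 0.011
```

Move to the chuck side, behind the lever.

apply_moves(increments=[[[0,0.2,-2.5],[0,0,0],0],[[0,0.2,-2.2],[0,0,0],0],[[-0.3,0,-0.4],[0,0,0],0],[[-0.5,0,0],[0,0,0],0],[[0,0,0],[0,0,0],0]])

```text
t: 18.05
eef_pos: [632.8, -52.5, 242.8]
tcp_rot: [-1.573, -0.014, 0.166]
ft_force: [0.5, 0.3, -0.3]
opening: 0.003
```

```bash
python3 -c "
from h import *
st();look('s7',(225,190),80,60)"
```

```text
t 18.05 lathe x,y,z [ 43.  -42.9 242.8] F [ 0.5  0.2 -0.3] rot [-1.573 -0.014  0.166] 0.004
lever lathe [ -2.  -35.2 260.3] 0.63
```

View pics/s7.png

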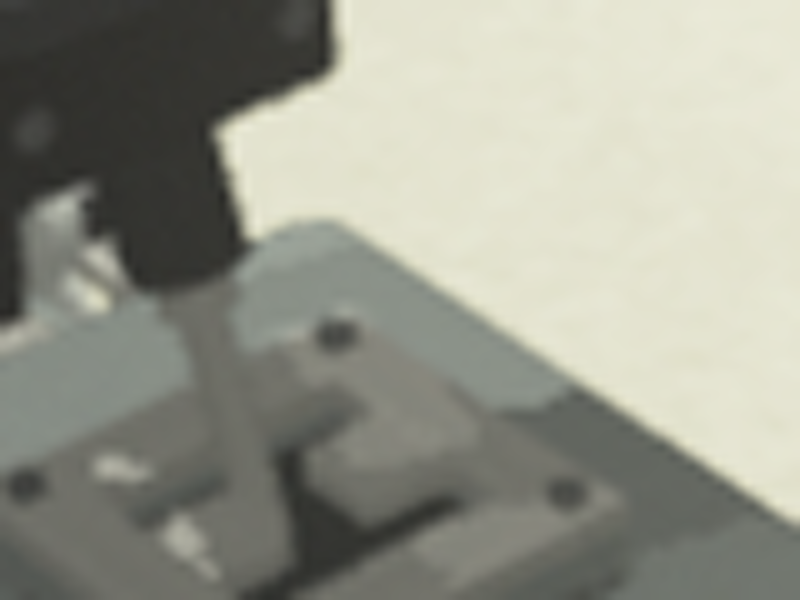

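apply_moves(increments=[[[-0.5,0,0.3],[0,0,0],0],[[-0.5,0,0],[0,0,0],0],[[-0.4,0,0],[0,0,0],0],[[-0.3,0,0],[0,0,0],0],[[0,0,0],[0,0,0],0]])

```text
t: 18.77
eef_pos: [614.6, -51.2, 242.7]
tcp_rot: [-1.573, -0.015, 0.168]
ft_force: [-0.6, -1.0, 0.7]
opening: 0.004
```

apply_moves(increments=[[[-0.2,0,0],[0,0,0],0],[[-0.2,0,0],[0,0,0],0],[[-0.2,0,0],[0,0,0],0],[[-0.2,0,0],[0,0,0],0],[[0,0,0],[0,0,0],0]])

```text
t: 19.4
eef_pos: [607.9, -52.5, 243.1]
tcp_rot: [-1.573, -0.019, 0.168]
ft_force: [2.9, 0.5, -1.1]
opening: 0.004
```

```bash
python3 -c "
from h import *
st()"
```

```text
t 19.4 lathe x,y,z [ 18.5 -38.9 243.1] F [ 3.   0.1 -1.1] rot [-1.573 -0.019  0.168] 0.002
```

In contact and moving at about 3 N. Keep pushing along the slot.

apply_moves(increments=[[[-0.3,0,0],[0,0,0],0],[[-0.3,0,0],[0,0,0],0],[[-0.3,0,0],[0,0,0],0],[[-0.3,0,0],[0,0,0],0],[[0,0,0],[0,0,0],0]])

```text
t: 20.02
eef_pos: [595.4, -54.5, 243.2]
tcp_rot: [-1.573, -0.02, 0.168]
ft_force: [3.7, 0.8, 0.8]
opening: 0.005
```

```bash
python3 -c "
from h import *
st()"
```

```text
t 20.025 lathe x,y,z [  5.8 -39.  243.2] F [3.8 0.2 0.8] rot [-1.573 -0.02   0.168] 0.002
```

apply_moves(increments=[[[-0.3,0,0],[0,0,0],0],[[-0.3,0,0],[0,0,0],0],[[-0.2,0,0],[0,0,0],0],[[-0.2,0,0],[0,0,0],0],[[0,0,0],[0,0,0],0]])

```text
t: 20.65
eef_pos: [584.6, -56.2, 242.3]
tcp_rot: [-1.573, -0.019, 0.168]
ft_force: [4.0, 1.0, -1.3]
opening: 0.004
```

```bash
python3 -c "
from h import *
st()"
```

```text
t 20.65 lathe x,y,z [ -5.1 -38.9 242.3] F [ 4.1  0.3 -1.3] rot [-1.573 -0.019  0.168] 0.002
```

apply_moves(increments=[[[-0.15,0,0],[0,0,0],0],[[-0.1,0,0],[0,0,0],0],[[-0.1,0,0],[0,0,0],0],[[-0.1,0,0],[0,0,0],0],[[0,0,0],[0,0,0],0]])

```text
t: 21.28
eef_pos: [580.8, -57.1, 242.3]
tcp_rot: [-1.573, -0.021, 0.167]
ft_force: [5.4, 2.0, -2.3]
opening: 0.009
```

```bash
python3 -c "
from h import *
st()"
```

```text
t 21.275 lathe x,y,z [ -9.1 -39.1 242.3] F [ 5.7  1.1 -2.3] rot [-1.573 -0.021  0.167] 0.004
```

apply_moves(increments=[[[-0.15,0,0],[0,0,0],0],[[0,0,0],[0,0,0],0],[[-0.15,0,0],[0,0,0],0],[[0,0,0],[0,0,0],0],[[0,0,0],[0,0,0],0]])

```text
t: 21.9
eef_pos: [580.8, -57.3, 242.8]
tcp_rot: [-1.574, -0.029, 0.167]
ft_force: [5.2, 1.4, -2.0]
opening: 0.001
```

```bash
python3 -c "
from h import *
st()"
```

```text
t 21.9 lathe x,y,z [ -9.1 -39.4 242.8] F [ 5.4  0.6 -2. ] rot [-1.574 -0.029  0.167] 0.004
```

apply_moves(increments=[[[1,0,0],[0,0,0],0],[[4,0,0],[0,0,0],0],[[0,-5,0],[0,0,0],0],[[0,-5,0],[0,0,0],0],[[0,-3,0],[0,0,0],0]])

```text
t: 22.52
eef_pos: [627.2, -49.1, 374.2]
tcp_rot: [-1.572, -0.015, 0.167]
ft_force: [-0.4, -0.1, 0.3]
opening: 0.005
```

apply_moves(increments=[[[0,0,-5],[0,0,0],0],[[0,0,-5],[0,0,0],0],[[0,0,-5],[0,0,0],0],[[0,0,-5],[0,0,0],0],[[0,0,0],[0,0,0],0]])

```text
t: 23.15
eef_pos: [661.3, -251.7, 377.2]
tcp_rot: [-1.573, -0.013, 0.169]
ft_force: [-0.5, -0.2, -1.0]
opening: 0.005
```

```bash
python3 -c "
from h import *
s=st();look('s8',(200,175),120,90)
T=cam('top');i=cv2.resize(np.ascontiguousarray(T['img'][150:260,265:405,::-1]),(700,550),interpolation=cv2.INTER_CUBIC)
a=cv2.imread('pics/s8.png');o=np.zeros((300,800,3),np.uint8);o[:,:400]=cv2.resize(a,(400,300));o[:,400:782]=cv2.resize(i,(382,300));cv2.imwrite('pics/f.png',o)
for n in('scene','top'):
  p=cam(n)
  for t in('change_lever','oiler','chuck_key','pen_grey'):
    for r in nets.mark_of(p,t)[:1]: print(n,t,w(p,r['point']).round(1),r['confidence'])
"
```

```text
t 23.15 lathe x,y,z [  39.4 -244.1  377.2] F [-0.6 -0.1 -1. ] rot [-1.573 -0.013  0.169] 0.038
lever lathe [-38.  -38.6 255.4] 0.96
scene change_lever [549.2 -61.4 256.4] 0.62
scene oiler [609.6 139.7 184.4] 0.82
scene chuck_key [521.7 100.5 182.4] 0.56
scene pen_grey [647.1  -2.7 184.1] 0.68
top change_lever [551.5 -60.9 254.3] 0.7
top oiler [615.5 130.2 186.4] 0.55
top pen_grey [654.7 -10.6 182.3] 0.8
```

```bash
python3 -c "
from h import *
st();env.job_done()"
```

```text
t 23.8 lathe x,y,z [  40.2 -240.5  378.8] F [-0.1 -0.1  0.5] rot [-1.574 -0.016  0.173] 0.003
the job is handed in; nothing more can be done
```

I moved the lever into the chuck-side, operator-side slot and handed the job in at about 23.8 s; no verdict was reported. I pushed it with the closed fingertips, from outside only: first to neutral, then across the channel to the select stop, then home along the slot until it met its end stop. Pushing read about 4 N, with at most about 6 N at the stops.

**Lever:** in the last check both cameras put the middle of the grip near lathe (-38, -39) mm at about z 255. That is about shift 0.32 and select 0.3, where the limits are 0.27 and 0.24.

**Loose things:** the oiler and silver pen were found again within about 5 mm of their first readings in the same camera. The oiler was matched in the top view only. The chuck key was matched in the scene view only (about 2 mm). I did not measure the black pen, pen blank, caliper or cup again, but the hand never went near them.

**Hand:** it finished about 200 mm away from the lever with no contact force.

**What disagreed or failed:**
- **Gate position:** the two cameras differed by 5 to 10 mm in y when locating the gate, so I relied on contact and the end stops for the final positions.
- **Last picture:** the viewer refused it because the picture limit was reached, so the final check is by numbers only.

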